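# Charge a disc mill and set its grinding gap

## Robot

A 7-joint arm with a two-finger parallel gripper is mounted at the origin on a cart in front of the work surface, level with it; the furniture and walls round the work are solid. World frame = base frame: x ahead of the robot, y to its left, z up, the work surface at z = 0. Lengths are in m, angles in rad, forces in N, time in s.
With the tool pointing down it reaches from about 0.4 to 0.875 m from the base axis. Payload 4.4 kg.
Tool frame: the origin (TCP) lies on the centre line of the jaws, within the pads' length; the fingertips stand 17 mm ahead of it and the grasp point (between the pads) lies 2 mm behind it; z points along the fingers, y is the direction in which the jaws open and shut (so a half turn about z gives the same grasp; the last joint's range is limited). The gripper opens to 85 mm and grips with 20 to 120 N. Pads are 22 mm wide; open, the fingers measure 114 mm over their backs; the gripper's body (76 mm by 85 mm) begins 54 mm behind the grasp point. The pads swing forward as they close: fully open they stand 13 mm farther back than shut.
Start: joints at [-1.174, 0.628, 0.038, 1.517, -0.027, 0.996, -0.02], TCP at [0.29, 0.582, 0.248] pointing down, gripper open.
Joint ranges: [-3.06, 3.06], [-0.37, 2.12], [-1.25, 1.32], [0.18, 2.47], [-1.1, 4.24], [0.23, 1.98], [-2.94, 2.94]. Speed limits (rad/s): [2.57, 2.57, 3.14, 3.14, 3.14, 3.14, 3.14].

## Interface

Orientations are given as a unit quaternion [x, y, z, w].
In Python, from cell import state, read_camera, sign_off gives the robot as it stands.
- The arm moves only by the shell command python3 -m handwheel 'ROWS' [OPENING]. ROWS is JSON, a list that holds one entry, the list of rows, each a list of 6 numbers: the shift along the tool's x, y, z in mm, then the turn, a rotation vector about the tool's x, y, z in rad. In form: [[[x, y, z, wx, wy, wz], ...]]. A call has 1 to 12 rows; each row is the pose to reach, as a shift and turn from the pose commanded when the call began, along the tool's axes at that moment; what a row does not reach only later rows make up. A row lasts 1/12 s, in which the tool goes at most 41.7 mm and 7.16 degrees, less where a joint would pass 70% of its speed; a pose out of reach is approached as far as the arm can. A call with a gripper value outside its range is refused whole. OPENING is the gripper command: -1 is fully open, 1 is shut, values between are in proportion, set as the call begins (- or left out, the last holds). The fingers move at their own pace and stop on an object; the grip force is fixed at half the most. Time passes only in rows, so rows that repeat a pose let the fingers close. It gives the time, the measured TCP pose, the force and the opening at its end, in the units of the state.
- state(): the state, without advancing time (a new reading comes with each control period).
- read_camera(name): name is "scene" or "top" or "wrist"; returns a dict with "img" (384x512x3 uint8, blue, green, red), "depth" (384x512 float32, m along the optical axis (not along the pixel's ray), 0 where there is no reading), "intrinsics" (3x3 intrinsics, pixels), "k1" (the pictures are not rectified: a ray, as slopes to the right and down, at radius r is drawn at 1 + k1 r^2 times it, then the intrinsics apply), "T" (4x4, takes a point from camera to world coordinates). Camera axes: x right, y up, looking along -z (the intrinsics and any distortion apply to the point x, -y, -z); pixel columns grow to the right and rows downward; lengths in m; the calibration is good to about 2 mm. A picture is of the moment at which its call begins.
- sign_off(): hands the job in, once; it reports no verdict.
The state is a dict: "time": time; "q": joint angles; "joint_velocities": joint speeds; "effort": joint torques, N m; "position": TCP position; "tcp_rot": TCP orientation; "contact_force": force on the tool from outside, world axes, zero at the start; "ft_torque": the same for the moment, N m; "gripper_width": opening from 0.0 (shut) to 1.0 (fully open).
Only numpy, scipy, OpenCV 4.12 (cv2) and the standard library are available. Lean on these libraries where they do the work, as an engineer would, in place of code of your own. Each camera call takes 0.05 s, during which the arm holds its last target. There are 200 camera calls.

## Task

Tip all six root chunks from the scoop into the mill's feed hopper (its feed slide is shut, so the discs below stay empty) and stand the scoop back on the worktop. Then zero the grinding gap: screw the winged adjuster on top of the mill in, clockwise, until it seats, and back it off a quarter turn. Finish still gripping the adjuster there, so that I can tighten the lock nut without it turning; leave the other things alone.

Things in the scene. Friction and masses are not known exactly. Their poses are not given: they have to be found in the camera images.
- mill: White bench disc mill, bolted down; origin on the worktop under its vertical shaft. Round metal head 120 mm wide, 120 mm high (boss 136 mm), white base 170 x 150 mm. Its hopper stands towards -y, spout and cup (145 mm out) at the front, -x. A brass lock nut, 30 mm wide, top 145 mm up, sits under the winged adjuster, and is not part of the job.
- hopper_mouth (a point): Centre of the mouth of the mill's bright steel feed hopper, level with its rim, 160 mm above the worktop, 137 mm from the shaft along the mill's -y. Axes as the mill's. Mouth 110 mm (x) by 104 mm (y), tapering over 52 mm to a 46 mm square throat with its floor 84 mm above the worktop. The feed slide under it is shut, so chunks stay in the hopper.
- adjuster_grip (a point): Middle of the black two-winged head of the gap adjuster, a thumbscrew with a vertical axis on top of the mill, about 175 mm above the worktop: grip it here. The two wings form one flat bar 42 mm long (this point's x), 9 mm thick (y), 24 mm high, centred here; the axes turn with the screw, z up. The lock nut's top is 29 mm below. A white dot marks the +x wing.
- adjuster (a joint): Turn of the gap adjuster, rad: 0 = seated (discs touch, a hard stop), growing as it is screwed out. Right-hand thread: clockwise from above screws it in and lowers the value. The head rises 1 mm per quarter turn. Light steady friction (0.05 N m), no spring. Starts 0.9 to 2.3 out and can go out to 6.2.
- scoop_grip (a point): Middle of the blue upright grip on the back wall of the steel sample scoop: a block 12 mm thick (this point's x), 40 mm wide (y), from 22 to 64 mm above the scoop's underside; this point is 47 mm above it. z is up while the scoop stands; the scoop's open mouth lies towards -x. Scoop and chunks weigh 0.2 to 0.3 kg.
- scoop_lip (a point): Middle of the pouring edge at the scoop's open mouth, 107 mm from scoop_grip along -x and 42 mm below it, same axes. The scoop is a pan 110 mm long, 82 mm wide at the back, 62 mm at the mouth; walls 26 mm high at the back, 14 mm at the mouth; its floor rises 2.5 mm over the last 22 mm. Chunks slide on the steel from a slope of 20 to 25 degrees.
- chunk0: One of six brown chunks of dried root, about 22 x 19 x 16 mm, 11 g, at the start lying in the scoop. Origin in its middle.
- chunk1: One of six brown chunks of dried root, about 22 x 19 x 16 mm, 11 g, at the start lying in the scoop. Origin in its middle.
- chunk2: One of six brown chunks of dried root, about 22 x 19 x 16 mm, 11 g, at the start lying in the scoop. Origin in its middle.
- chunk3: One of six brown chunks of dried root, about 22 x 19 x 16 mm, 11 g, at the start lying in the scoop. Origin in its middle.
- chunk4: One of six brown chunks of dried root, about 22 x 19 x 16 mm, 11 g, at the start lying in the scoop. Origin in its middle.
- chunk5: One of six brown chunks of dried root, about 22 x 19 x 16 mm, 11 g, at the start lying in the scoop. Origin in its middle.
- petri_mid (a point): Bystander: small glass petri dish, 64 mm across, 18 mm high, standing loose on the worktop; point in its middle.
- jar_mid (a point): Bystander: clear sample jar with a white cap, 33 mm across, 55 mm high, standing loose behind the mill; point half-way up.
- spatula_mid (a point): Bystander: steel spatula with a brown handle, 150 mm long, lying loose beyond the scoop; point at its middle.

How it is judged:
On the way, in this order (a step that is already met when the one before it is completed fails the run):
1. all six chunks lie in the hopper (horizontal distance between each of chunk0, chunk1, chunk2, chunk3, chunk4, chunk5 and hopper_mouth below 0.06 m and z of each of chunk0, chunk1, chunk2, chunk3, chunk4, chunk5 in the frame of hopper_mouth below 0 m and height (world z) of each of chunk0, chunk1, chunk2, chunk3, chunk4, chunk5 above 0.075 m), for 0.2 s.
2. the scoop stands upright on the worktop again, with the chunks in the hopper (all of step 1 and height (world z) of scoop_grip below 0.052 m and angle between scoop_grip's own z axis and vertical below 0.1 rad and contact force between the fingers and scoop below 0.1 N), for 0.2 s.
3. the adjuster has been screwed in until it seats, by the fingers (value of joint adjuster below 0.05 rad and contact force between the fingers and adjuster above 3 N), for 0.1 s.
At the end, for the whole second after the job is handed in: All six chunks lie in the hopper below its rim; the scoop stands upright on the worktop, let go; the adjuster, after having been seated, is 90 degrees (within 15) out from its seat and still, and the fingers are gripping it (at least 3 N) (all of step 2 and value of joint adjuster between 1.3108 and 1.8308 rad and velocity of joint adjuster between -0.1 and 0.1 rad/s and contact force between the fingers and adjuster above 3 N); the arm keeps its last pose, push and grip.
It fails at once if the petri dish is pushed or lifted more than 30 mm (distance of petri_mid from where it was at the start of the episode above 0.03 m).
It fails at once if the sample jar is pushed or lifted more than 30 mm (distance of jar_mid from where it was at the start of the episode above 0.03 m).
It fails at once if the spatula is pushed or lifted more than 30 mm (distance of spatula_mid from where it was at the start of the episode above 0.03 m).
It also fails if it takes over 72 s, if anything falls off the work surface, if the arm or the gripper's body presses on something with over 40 N, if the wrist force passes 120 N, or if a joint passes its speed limit or range.

## Working session

There is one attempt and no reset: what is moved stays moved. The work goes in short steps, Python scripts to look and compute and a shell command to move; the robot and the scene stay as the last step left them, time stands still between calls to the robot, and variables do not carry over. Pictures are saved under pics/ and viewed, about 8 in all and at most 12, crops included, and the job is handed in when it is done.

```bash
ls; mkdir -p pics; cat > h.py <<'E'
import numpy as np, cv2
from cell import state, read_camera
from scipy.spatial.transform import Rotation as R
def grab(name,save=None):
    c=read_camera(name); 
    if save: cv2.imwrite('pics/'+save,c['img'])
    return c
def world(c,u,v,z=None):
    """pixel -> world, by depth or on plane z"""
    K=np.array(c['intrinsics'],float); T=np.array(c['T'])
    d=np.array([c['k1'],0,0,0],float)
    p=cv2.undistortPoints(np.array([[[u,v]]],float),K,d)[0,0]
    ray=np.array([p[0],-p[1],-1.])
    if z is None:
        uu,vv=int(round(u)),int(round(v))
        w=c['depth'][vv-1:vv+2,uu-1:uu+2]; w=w[w>0]
        s=np.median(w) if len(w) else np.nan
    else:
        s=(z-T[2,3])/(T[:3,:3]@ray)[2]
    return T[:3,:3]@(ray*s)+T[:3,3]
def tool(p,s=None):
    """world displacement to go to p, in tool axes, mm"""
    s=s or state(); return 1000*R.from_quat(s['tcp_rot']).as_matrix().T@(np.array(p)-s['position'])
def cloud(c):
    K=np.array(c['intrinsics'],float); T=np.array(c['T']); d=np.array([c['k1'],0,0,0],float)
    h,w=c['depth'].shape; u,v=np.meshgrid(np.arange(w),np.arange(h))
    p=cv2.undistortPoints(np.stack([u.ravel(),v.ravel()],1)[:,None].astype(float),K,d)[:,0]
    D=c['depth'].ravel()[:,None]
    P=np.c_[p[:,:1]*D,-p[:,1:]*D,-D]@T[:3,:3].T+T[:3,3]
    P[D[:,0]==0]=np.nan
    return P.reshape(h,w,3)
E
python3 - <<'E'
from h import *
s=state(); print(s['position'],s['tcp_rot'],s['gripper_width'],s['time']); print(R.from_quat(s['tcp_rot']).as_matrix().round(3))
a=grab('scene','s0.png');b=grab('top','t0.png')
np.save('top0.npy',b,allow_pickle=True);np.save('scene0.npy',a,allow_pickle=True)
cv2.imwrite('pics/both.png',np.hstack([a['img'],b['img']])[:, :]) 
for c in(a,b): print(np.array(c['T']).round(3),c['intrinsics'],c['k1'])
E
```

```text
pics
[0.28989381 0.58109594 0.24737724] [ 2.29342834e-01  9.73345219e-01 -9.49250086e-04 -2.20540299e-04] 0.9950811910412749 0.0
[[-0.895  0.446 -0.001]
 [ 0.446  0.895 -0.002]
 [-0.    -0.002 -1.   ]]
[[ 0.697  0.45  -0.559 -0.014]
 [-0.717  0.449 -0.533 -0.199]
 [ 0.011  0.772  0.636  0.662]
 [ 0.     0.     0.     1.   ]] [[481.0149409    0.         251.13479704]
 [  0.         481.0149409  189.1902389 ]
 [  0.           0.           1.        ]] 0.005400504494666326
[[-0.026  0.995 -0.097  0.413]
 [-1.    -0.025  0.009  0.248]
 [ 0.007  0.097  0.995  0.96 ]
 [ 0.     0.     0.     1.   ]] [[359.76141007   0.         253.38562805]
 [  0.         359.76141007 190.0109396 ]
 [  0.           0.           1.        ]] 0.02354447357044582
```

View pics/t0.png

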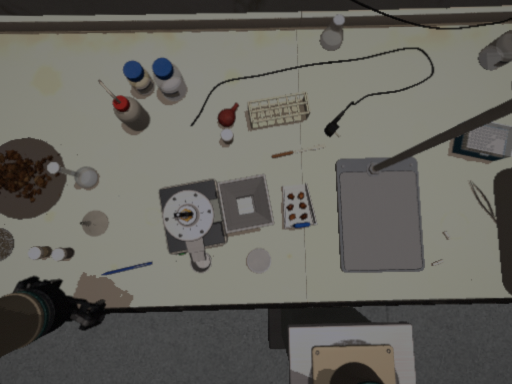

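View pics/s0.png

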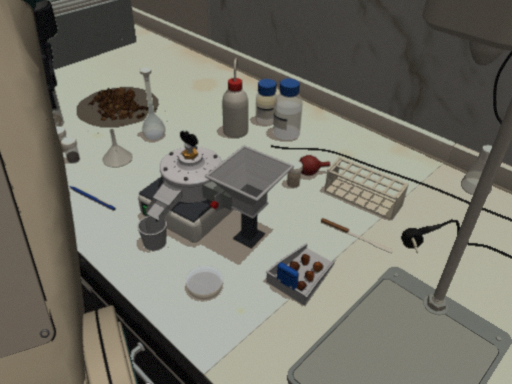

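The top view shows the mill shaft at about (187,214), hopper mouth (245,204), scoop (298,208) with its blue grip at (301,224), so its mouth points up/+x. The petri dish is at (258,260), the jar at (227,136) and the spatula at (298,151). The scene view agrees.

```bash
python3 - <<'E'
from h import *
b=np.load('top0.npy',allow_pickle=True).item();P=cloud(b);img=b['img'].astype(int)
# blue grip
B,G,Rr=img[...,0],img[...,1],img[...,2]
m=(B>Rr+60)&(B>G+40); m[:200]=0;m[240:]=0;m[:,:280]=0;m[:,320:]=0
v,u=np.nonzero(m);print('blue',u.mean(),v.mean(),len(u)); q=P[m]; print(q.round(3)[::4])
rect=cv2.minAreaRect(np.c_[u,v].astype(np.float32));print(rect)
# hopper rim: height ~.16
H=P[...,2]; mm=(abs(H-.160)<.006); mm[:165]=0;mm[245:]=0;mm[:,:212]=0;mm[:,280:]=0
v,u=np.nonzero(mm);q=P[mm][:,:2].astype(np.float32);print('rim',len(u),cv2.minAreaRect(q*1000))
# mill head top disc 0.12
mm=(abs(H-.120)<.005); mm[:180]=0;mm[250:]=0;mm[:,:150]=0;mm[:,215:]=0
q=P[mm][:,:2].astype(np.float32);print('head',len(q),cv2.minEnclosingCircle(q*1000),cv2.minAreaRect(q*1000))
for n,uv in dict(wings=(184,214),petri=(258,260),jar=(227,136),spat=(298,151),lip=(292,187)).items(): print(n,world(b,*uv).round(3))
# scoop walls
mm=(H>.008)&(H<.05); mm[:178]=0;mm[235:]=0;mm[:,:278]=0;mm[:,320:]=0
q=P[mm][:,:2].astype(np.float32);print('scoop',len(q),cv2.minAreaRect(q*1000))
t=cv2.resize(b['img'][120:280,150:330],None,fx=4.4,fy=3.75*1.1733,interpolation=cv2.INTER_CUBIC) 
cv2.imwrite('pics/crop.png',cv2.resize(b['img'][165:265,155:325],None,fx=4.6,fy=4.6,interpolation=cv2.INTER_CUBIC))
E
```

```text
blue 301.74285714285713 224.57142857142858 35
[[0.415 0.113 0.06 ]
 [0.413 0.136 0.062]
 [0.413 0.126 0.063]
 [0.412 0.116 0.063]
 [0.412 0.107 0.067]
 [0.41  0.128 0.062]
 [0.41  0.119 0.064]
 [0.41  0.109 0.062]
 [0.408 0.129 0.064]]
((302.01220703125, 224.60972595214844), (2.5399253368377686, 12.25790023803711), 83.6598129272461)
rim 763 ((461.529541015625, 259.36895751953125), (115.66559600830078, 109.51576232910156), 9.177572250366211)
head 1629 ((439.6990661621094, 394.2427062988281), 59.36211395263672) ((438.6237487792969, 394.38214111328125), (116.9762191772461, 116.54676818847656), 88.18568420410156)
wings [0.441 0.391 0.184]
petri [0.323 0.232 0.018]
jar [0.642 0.303 0.055]
spat [0.61  0.115 0.001]
lip [0.512 0.136 0.004]
scoop 393 ((460.7567443847656, 126.2839126586914), (113.00464630126953, 84.01901245117188), 5.923952579498291)
```

View pics/crop.png

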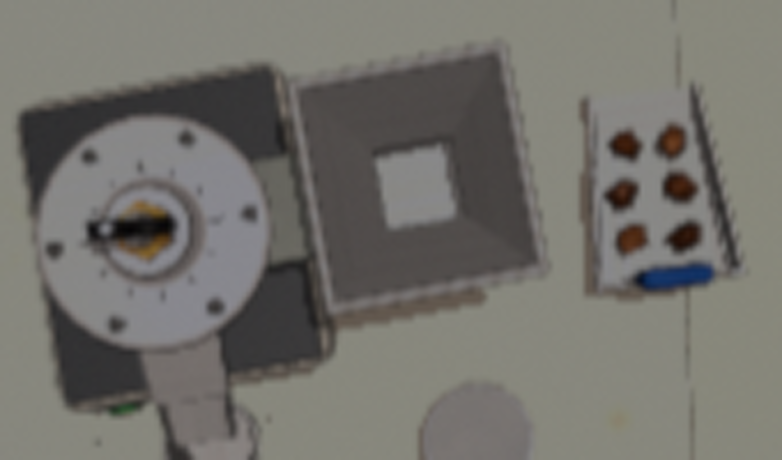

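```bash
python3 -m handwheel '[[[-314,-359,0,0,0,1.0],[-314,-359,0,0,0,1.0],[-314,-359,0,0,0,1.0],[-314,-359,0,0,0,1.0],[-314,-359,0,0,0,1.0],[-314,-359,0,0,0,1.0],[-314,-359,0,0,0,1.0],[-314,-359,0,0,0,1.0],[-314,-359,0,0,0,1.0],[-314,-359,0,0,0,1.0],[-314,-359,0,0,0,1.0],[-314,-359,0,0,0,1.0]]]' -1
python3 - <<'E'
from h import *
s=state();print(s['q']);print(R.from_quat(s['tcp_rot']).as_matrix().round(3))
w=grab('wrist','w0.png');np.save('w0.npy',w,allow_pickle=True)
P=cloud(w);im=w['img'].astype(int);m=(im[...,0]>im[...,2]+60)&(im[...,0]>im[...,1]+40)&(P[...,2]>.055)&(P[...,2]<.075)
q=P[m];print(len(q),np.nanmean(q,0),np.nanpercentile(q,[2,98],axis=0))
if len(q): print(cv2.minAreaRect((q[:,:2]*1000).astype(np.float32)))
E
```

```text
time: 1.1
position: [0.4113, 0.1149, 0.2485]
tcp_rot: [0.67, 0.742, -0.001, 0.001]
contact_force: [1.1, -0.3, 0.1]
gripper_width: 1.003
[-0.61932953  0.33197166  0.36724542  2.11023185 -0.17385558  0.72774418
 -0.03813669]
[[-0.102  0.995  0.   ]
 [ 0.995  0.102 -0.002]
 [-0.002  0.    -1.   ]]
334 [0.41245594 0.12118966 0.06285387] [[0.40752948 0.10438051 0.06097769]
 [0.41720857 0.13756982 0.06451289]]
((412.5380554199219, 120.73686981201172), (8.616536140441895, 35.495853424072266), 5.676164150238037)
```

View pics/w0.png

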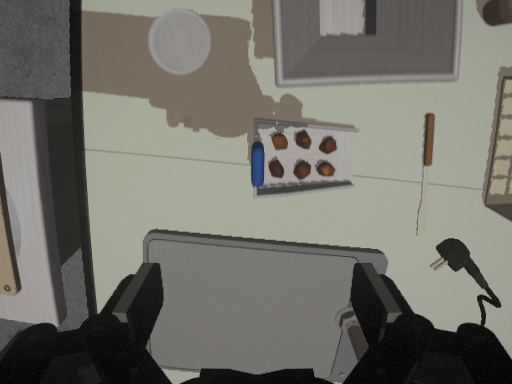

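The wrist view shows the blue grip at (257,163) and all six chunks in the pan, with the rows about 20 mm from the grip. Next I descend and grip.

```bash
python3 -m handwheel '[[[6,1,35,0,0,0],[6,1,70,0,0,0],[6,1,105,0,0,0],[6,1,140,0,0,0],[6,1,165,0,0,0],[6,1,185,0,0,0],[6,1,199,0,0,0],[6,1,199,0,0,0]]]' -1
python3 -m handwheel '[[[0,0,0,0,0,0],[0,0,0,0,0,0],[0,0,0,0,0,0],[0,0,0,0,0,0],[0,0,0,0,0,0],[0,0,0,0,0,0],[0,0,0,0,0,0],[0,0,0,0,0,0],[0,0,0,0,0,0],[0,0,0,0,0,0]]]' 1
python3 -m handwheel '[[[0,0,-5,0,0,0],[0,0,-10,0,0,0],[0,0,-20,0,0,0],[0,0,-30,0,0,0],[0,0,-40,0,0,0],[0,0,-50,0,0,0],[0,0,-50,0,0,0]]]'
python3 - <<'E'
from h import *
s=state();print(s['q'],s['gripper_width'])
w=grab('wrist','w1.png')
E
```

```text
time: 1.82
position: [0.4103, 0.1262, 0.0475]
tcp_rot: [0.668, 0.744, -0.001, -0.001]
contact_force: [0.2, -0.3, -0.4]
gripper_width: 0.998
time: 2.65
position: [0.4115, 0.1264, 0.0499]
tcp_rot: [0.668, 0.744, 0.001, 0.0]
contact_force: [-1.4, 0.2, 6.0]
gripper_width: 0.129
time: 3.23
position: [0.4118, 0.1265, 0.1008]
tcp_rot: [0.668, 0.744, 0.001, 0.001]
contact_force: [-0.1, 0.3, -2.6]
gripper_width: 0.13
[-0.66489845  0.64620059  0.44372193  2.24771393 -0.74607391  0.3904615
  0.51275332] 0.13004835356048938
```

View pics/w1.png

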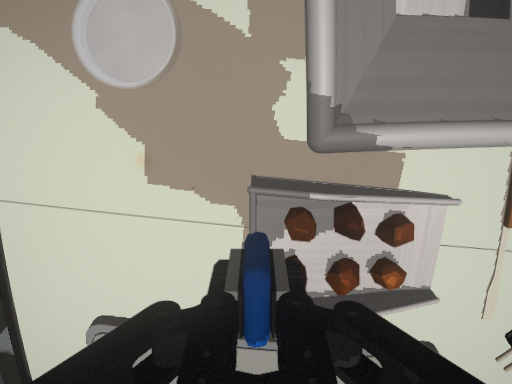

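Grip holds (opening 0.13, about 11 mm) and the scoop is level with all six chunks in it. Next I lift and move to the pre-pour spot, gently.

```bash
python3 -m handwheel '[[[-1,4,-10,0,0,0],[-2,8,-25,0,0,0],[-3,12,-40,0,0,0],[-4,17,-57,0,0,0],[-5,22,-74,0,0,0],[-6,27,-91,0,0,0],[-7,32,-108,0,0,0],[-8,36,-124,0,0,0],[-9,40,-138,0,0,0],[-9,42,-146,0,0,0],[-9,44,-150,0,0,0],[-9,44,-150,0,0,0]]]'
python3 -c "
from h import *
print(state()['q'])"
python3 -m handwheel '[[[0,0,0,0,0,-0.04],[0,0,0,0,0,-0.1],[0,0,0,0,0,-0.17],[0,0,0,0,0,-0.24],[0,0,0,0,0,-0.31],[0,0,0,0,0,-0.38],[0,0,0,0,0,-0.45],[0,0,0,0,0,-0.52],[0,0,0,0,0,-0.59],[0,0,0,0,0,-0.66],[0,0,0,0,0,-0.71],[0,0,0,0,0,-0.73]]]'
python3 -c "
from h import *
print(state()['q'])"
python3 -m handwheel '[[[0,0,0,0,0,-0.04],[0,0,0,0,0,-0.1],[0,0,0,0,0,-0.17],[0,0,0,0,0,-0.24],[0,0,0,0,0,-0.31],[0,0,0,0,0,-0.38],[0,0,0,0,0,-0.45],[0,0,0,0,0,-0.52],[0,0,0,0,0,-0.59],[0,0,0,0,0,-0.66],[0,0,0,0,0,-0.71],[0,0,0,0,0,-0.73]]]'
python3 -c "
from h import *
print(state()['q'])"
```

```text
time: 4.28
position: [0.4562, 0.1223, 0.2493]
tcp_rot: [0.668, 0.744, 0.0, 0.0]
contact_force: [-0.6, 0.8, -2.4]
gripper_width: 0.134
[-0.85280178  0.4699157   0.76506902  2.00881601 -0.43900775  0.83087135
  0.27001555]
time: 5.28
position: [0.4549, 0.122, 0.2482]
tcp_rot: [0.357, 0.934, -0.001, -0.001]
contact_force: [-0.1, 0.4, -2.7]
gripper_width: 0.132
[-0.71375465  0.4222059   0.54827969  2.00776662 -0.30429204  0.79389081
  0.85171479]
time: 6.28
position: [0.4553, 0.122, 0.2485]
tcp_rot: [0.001, 1.0, -0.0, -0.001]
contact_force: [-0.5, -1.0, -2.4]
gripper_width: 0.124
[-0.57043822  0.39334954  0.34198711  2.00349418 -0.18483174  0.77573165
  1.44936303]
```

```bash
python3 -m handwheel '[[[0,0,6,0,0,0],[0,0,14,0,0,0],[0,0,22,0,0,0],[0,0,25,0,0,0],[0,2.5,20,0.05,0,0],[0,5,14.5,0.1,0,0],[0,8,9.5,0.15,0,0],[0,11,4.6,0.2,0,0],[0,14.5,0,0.25,0,0],[0,18,-4.6,0.3,0,0],[0,18,-4.6,0.3,0,0]]]'
python3 - <<'E'
from h import *
s=state();print(s['q']);M=R.from_quat(s['tcp_rot']).as_matrix();print(M.round(2));print('lip',np.array(s['position'])+M@[-.005,.107,.045])
E
```

```text
time: 7.2
position: [0.4561, 0.1437, 0.2531]
tcp_rot: [-0.001, 0.989, -0.149, 0.0]
contact_force: [1.1, 1.7, -2.4]
gripper_width: 0.134
[-0.88398503  0.49291544  0.50024287  1.90903343  0.056176    0.917029
  1.11544669]
[[-1.   -0.    0.  ]
 [-0.    0.96 -0.3 ]
 [-0.   -0.3  -0.96]]
lip [0.46091779 0.23268191 0.17849156]
```

```bash
python3 -m handwheel '[[[0,2.5,-5,0.05,0,0],[0,5,-10.5,0.1,0,0],[0,8,-15.5,0.15,0,0],[0,11,-20.4,0.2,0,0],[0,14.5,-25,0.25,0,0],[0,18,-29.6,0.3,0,0],[0,22,-34,0.35,0,0],[0,26,-38,0.4,0,0],[0,34.7,-45.8,0.5,0,0],[0,44,-52.5,0.6,0,0],[0,54,-58.3,0.7,0,0],[0,54,-58.3,0.7,0,0]]]'
python3 - <<'E'
from h import *
s=state();print(s['q']);M=R.from_quat(s['tcp_rot']).as_matrix();print('lip',np.array(s['position'])+M@[-.005,.107,.045])
a=grab('scene');b=grab('top')
cv2.imwrite('pics/p1.png',np.hstack([cv2.resize(a['img'][60:360,120:420],(400,400)),cv2.resize(b['img'][140:290,160:310],(400,400))]))
E
```

```text
time: 8.2
position: [0.4551, 0.2139, 0.2876]
tcp_rot: [-0.004, 0.877, -0.48, -0.002]
contact_force: [-0.4, 2.0, -3.5]
gripper_width: 0.133
[-1.20530695  0.87414371  0.62418559  1.56160043  0.30437978  1.4777666
  0.83801634]
lip [0.45922295 0.23358943 0.17319646]
```

View pics/p1.png

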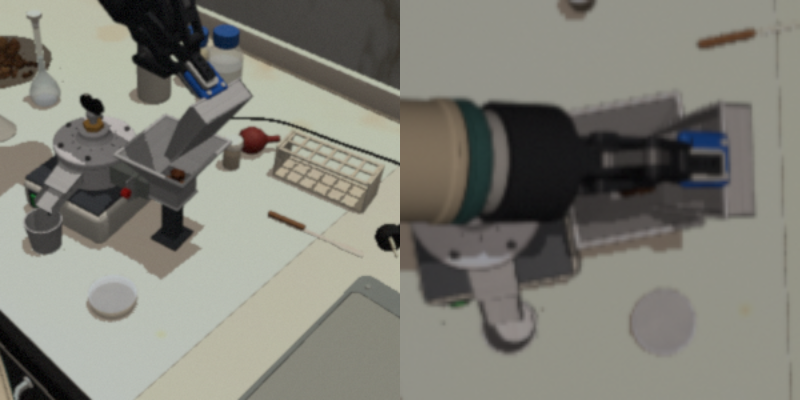

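The chunks have slid into the hopper, with one or two visible by the throat, and the pan is at about 57°. I hold briefly, then tilt back with a 30 mm lift and check.

```bash
python3 -m handwheel '[[[0,0,0,0.1,0,0],[0,0,0,0,0,0],[0,-12,6,-0.1,0,0],[0,-23,12,-0.2,0,0],[0,-33.5,17.6,-0.3,0,0],[0,-34,29,-0.4,0,0],[0,-33.5,41,-0.5,0,0],[0,-32,52,-0.6,0,0],[0,-29,63.5,-0.7,0,0],[0,-25,74,-0.8,0,0],[0,-20,85,-0.9,0,0],[0,-14,95,-1.0,0,0]]]'
python3 -m handwheel '[[[0,-40,0,0,0,0],[0,-80,0,0,0,0],[0,-100,0,0,0,0],[0,-105,0,0,0,0],[0,-105,0,0,0,0]]]'
python3 - <<'E'
from h import *
s=state();print(s['q']);print(R.from_quat(s['tcp_rot']).as_matrix().round(3))
a=grab('wrist');b=grab('top')
cv2.imwrite('pics/p2.png',np.hstack([cv2.resize(a['img'],(480,360)),cv2.resize(b['img'][150:270,200:306],(318,360))]))
E
```

```text
time: 9.3
position: [0.456, 0.1186, 0.2558]
tcp_rot: [0.003, 1.0, 0.003, 0.003]
contact_force: [0.2, -0.4, -3.0]
gripper_width: 0.134
time: 9.72
position: [0.4549, 0.0127, 0.2552]
tcp_rot: [0.005, 1.0, 0.0, 0.001]
contact_force: [-0.0, 0.3, -1.9]
gripper_width: 0.134
[-0.38853043  0.36457839  0.40239573  2.03805213 -0.20129861  0.77397441
  1.69498508]
[[-1.     0.01   0.002]
 [ 0.01   1.     0.   ]
 [-0.002  0.    -1.   ]]
```

View pics/p2.png

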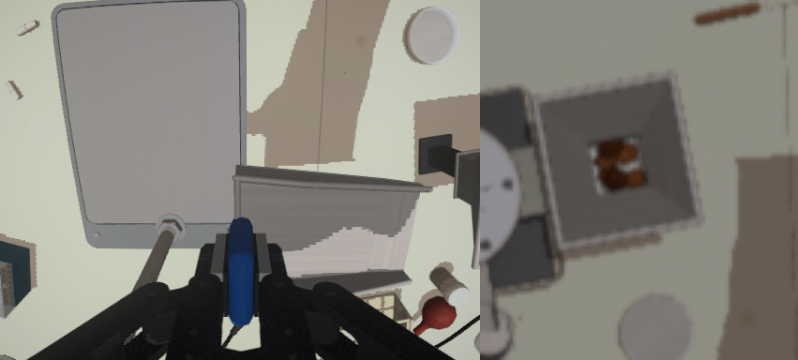

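Scoop empty (all floor visible); the chunks are heaped in the hopper throat at (620,165) in the right-hand panel. I now stand the scoop on the free worktop at about y = 0.085.

```bash
python3 -m handwheel '[[[0,20,25,0,0,0],[0,45,55,0,0,0],[0,65,90,0,0,0],[0,72,120,0,0,0],[0,72,150,0,0,0],[0,72,175,0,0,0],[0,72,190,0,0,0],[0,72,198,0,0,0],[0,72,201,0,0,0],[0,72,203,0,0,0],[0,72,204,0,0,0],[0,72,204,0,0,0]]]'
python3 -c "
from h import *
s=state();print(s['q'],s['contact_force'],s['ft_torque']);print(R.from_quat(s['tcp_rot']).as_matrix().round(4))"
```

```text
time: 10.82
position: [0.4564, 0.0888, 0.0509]
tcp_rot: [0.001, 1.0, 0.0, 0.001]
contact_force: [-0.4, 0.2, -1.7]
gripper_width: 0.129
[-0.36084578  0.73452908  0.16032206  2.17419563 -0.42893466  0.26019258
  1.74293411] [-0.3968232   0.1894189  -1.67761146] [-0.03203214  0.00087355  0.03573168]
[[-1.0e+00  2.4e-03  1.7e-03]
 [ 2.4e-03  1.0e+00  4.0e-04]
 [-1.7e-03  4.0e-04 -1.0e+00]]
```

```bash
python3 -m handwheel '[[[0,0,1,0,0,0],[0,0,2,0,0,0],[0,0,2,0,0,0]]]'
python3 -m handwheel '[[[0,0,0,0,0,0],[0,0,0,0,0,0],[0,0,0,0,0,0],[0,0,0,0,0,0],[0,0,0,0,0,0],[0,0,0,0,0,0],[0,0,0,0,0,0],[0,0,0,0,0,0]]]' -0.2
python3 -m handwheel '[[[0,0,-6,0,0,0],[0,0,-20,0,0,0],[0,0,-45,0,0,0],[0,0,-80,0,0,0],[0,0,-115,0,0,0],[0,0,-150,0,0,0],[0,0,-185,0,0,0],[0,0,-215,0,0,0],[0,0,-235,0,0,0],[0,0,-235,0,0,0]]]'
python3 - <<'E'
from h import *
s=state();print(s['q'])
a=grab('wrist');np.save('w2.npy',a,allow_pickle=True)
b=grab('top')
P=cloud(a);im=a['img'].astype(int);m=(im[...,0]>im[...,2]+60)&(im[...,0]>im[...,1]+40)&(P[...,2]>.05)&(P[...,2]<.08)&(abs(P[...,1]-.085)<.05)
print('grip top',m.sum(),np.nanmean(P[m],0))
B=cloud(b);k=(B[...,2]>.16)&(B[...,2]<.2)&(np.hypot(B[...,0]-.44,B[...,1]-.394)<.035)
q=B[k];print('adj',len(q),np.nanmean(q,0));print(cv2.minAreaRect((q[:,:2]*1000).astype(np.float32)))
cv2.imwrite('pics/p3.png',np.hstack([cv2.resize(a['img'],(400,300)),cv2.resize(b['img'][195:234,163:215],(400,300),interpolation=cv2.INTER_CUBIC)]))
E
```

```text
time: 11.07
position: [0.4566, 0.0886, 0.0499]
tcp_rot: [0.002, 1.0, 0.001, 0.001]
contact_force: [-1.5, -0.2, 13.2]
gripper_width: 0.127
time: 11.73
position: [0.4558, 0.0884, 0.048]
tcp_rot: [0.001, 1.0, -0.0, -0.0]
contact_force: [0.3, 1.3, 0.5]
gripper_width: 0.597
time: 12.57
position: [0.458, 0.0886, 0.2874]
tcp_rot: [0.001, 1.0, 0.001, 0.004]
contact_force: [1.4, -0.2, 0.2]
gripper_width: 0.596
[-0.59860882  0.33921174  0.46562729  1.97278757 -0.19974322  0.86482437
  1.54116066]
grip top 268 [0.46188601 0.08783553 0.0629456 ]
adj 111 [0.43946002 0.39296201 0.17946794]
((440.2976379394531, 393.2408752441406), (40.08476638793945, 15.518916130065918), 88.6626968383789)
```

View pics/p3.png

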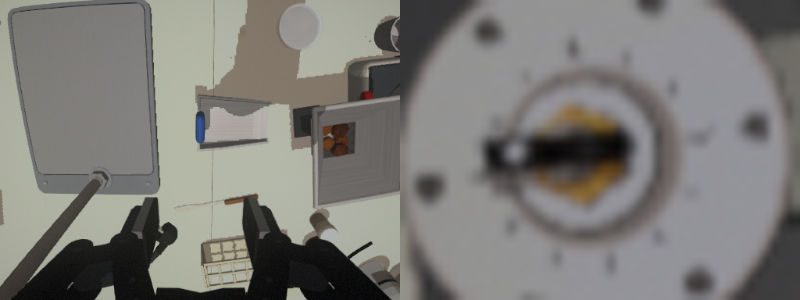

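The scoop stands free (grip top at z = 0.063) and the chunks are in the throat. The bar lies along world y, white dot on the +y side at (515,152) in the crop. I move above the adjuster with the jaws turned so the clockwise turn stays within the last joint's range.

```bash
python3 -m handwheel '[[[18,30,0,0,0,-0.12],[18,60,0,0,0,-0.24],[18,90,0,0,0,-0.36],[18,120,0,0,0,-0.48],[18,150,0,0,0,-0.6],[18,180,0,0,0,-0.72],[18,210,0,0,0,-0.84],[18,240,0,0,0,-0.96],[18,270,0,0,0,-1.08],[18,295,0,0,0,-1.2],[18,306,0,0,0,-1.32],[18,306,0,0,0,-1.44]]]' -0.2
python3 -m handwheel '[[[0,0,30,0,0,-0.09],[0,0,45,0,0,-0.18],[0,0,45,0,0,-0.18]]]'
python3 - <<'E'
from h import *
s=state();print(s['q']);M=R.from_quat(s['tcp_rot']).as_matrix();print(M.round(3),'az y',np.degrees(np.arctan2(M[1,1],M[0,1])))
a=grab('wrist');P=cloud(a);np.save('w3.npy',a,allow_pickle=True)
g=a['img'].max(2);k=(P[...,2]>.165)&(P[...,2]<.2)&(np.hypot(P[...,0]-.44,P[...,1]-.394)<.03)
q=P[k];print(len(q),np.nanmean(q,0),np.nanpercentile(q,[2,98],axis=0),cv2.minAreaRect((q[:,:2]*1000).astype(np.float32)))
kd=k&(g<70);q=P[kd];print('dark',len(q),cv2.minAreaRect((q[:,:2]*1000).astype(np.float32)))
c=q[:,:2]-q[:,:2].mean(0);w,V=np.linalg.eigh(c.T@c);print('axis az',np.degrees(np.arctan2(V[1,1],V[0,1])))
cv2.imwrite('pics/p4.png',a['img'])
E
```

```text
time: 13.67
position: [0.4366, 0.3977, 0.2805]
tcp_rot: [-0.662, 0.749, 0.001, -0.002]
contact_force: [0.6, 0.1, -0.7]
gripper_width: 0.601
time: 13.92
position: [0.436, 0.3919, 0.2329]
tcp_rot: [0.724, -0.69, -0.001, 0.005]
contact_force: [-0.5, -0.5, 0.5]
gripper_width: 0.601
[-0.76507279  0.55750281 -0.02254023  1.70837712  0.01409584  0.88653964
  2.39707775]
[[ 0.049 -0.999 -0.008]
 [-0.999 -0.049 -0.007]
 [ 0.006  0.009 -1.   ]] az y -177.21023591913615
1078 [0.44186535 0.39074452 0.18356479] [[0.43710695 0.37456628 0.17509926]
 [0.44674313 0.4118406  0.18740806]] ((441.5074462890625, 394.04449462890625), (9.704902648925781, 39.98377990722656), 3.2716236114501953)
dark 983 ((441.8731384277344, 394.0703125), (9.091659545898438, 40.02930450439453), 2.6996798515319824)
axis az 93.15083167877735
```

View pics/p4.png

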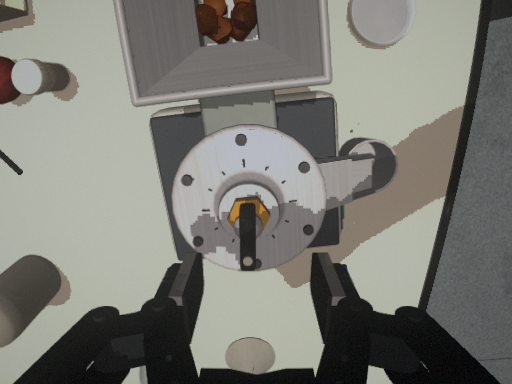

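The bar is at azimuth 93.2°, centred on (0.4415, 0.394), top at 0.187. The jaws are square to it within half a degree. I descend and grip.

```bash
python3 -m handwheel '[[[-2,-6,15,0,0,0],[-2,-6,35,0,0,0],[-2,-6,50,0,0,0],[-2,-6,58,0,0,0],[-2,-6,58,0,0,0]]]'
python3 -m handwheel '[[[0,0,0,0,0,0],[0,0,0,0,0,0],[0,0,0,0,0,0],[0,0,0,0,0,0],[0,0,0,0,0,0],[0,0,0,0,0,0],[0,0,0,0,0,0],[0,0,0,0,0,0]]]' 1
cat >> h.py <<'E'
def rep():
    s=state();M=R.from_quat(s['tcp_rot']).as_matrix()
    print('az',np.degrees(np.arctan2(M[1,1],M[0,1])).round(2)%360,'F',np.round(s['contact_force'],1),'T',np.round(s['ft_torque'],3),'q',np.round(s['q'],3),'w',s['gripper_width'])
E
python3 -c "
from h import *
rep()"
```

```text
time: 14.38
position: [0.4439, 0.396, 0.1787]
tcp_rot: [0.723, -0.691, -0.0, 0.002]
contact_force: [-0.0, -0.3, 0.2]
gripper_width: 0.6
time: 15.05
position: [0.4413, 0.3972, 0.1815]
tcp_rot: [0.724, -0.69, -0.002, 0.002]
contact_force: [-8.2, -2.5, 9.0]
gripper_width: 0.095
az 182.73 F [-8.2 -2.5  9. ] T [-0.389  1.798 -0.065] q [-0.764  0.628 -0.023  1.744  0.015  0.774  2.396] w 0.09522739228539588
```

```bash
python3 -m handwheel '[[[0,0,0,0,0,0.05],[0,0,0,0,0,0.1],[0,0,0,0,0,0.16],[0,0,0.1,0,0,0.22],[0,0,0.2,0,0,0.28],[0,0,0.2,0,0,0.34],[0,0,0.3,0,0,0.4],[0,0,0.3,0,0,0.4]]]'
python3 -c "
from h import *
rep()"
python3 -m handwheel '[[[0,0,0,0,0,0.05],[0,0,0,0,0,0.1],[0,0,0,0,0,0.16],[0,0,0.1,0,0,0.22],[0,0,0.2,0,0,0.28],[0,0,0.2,0,0,0.34],[0,0,0.3,0,0,0.4],[0,0,0.3,0,0,0.4]]]'
python3 -c "
from h import *
rep()"
```

```text
time: 15.72
position: [0.4417, 0.3971, 0.1812]
tcp_rot: [-0.571, 0.821, 0.001, -0.002]
contact_force: [-6.9, -1.5, 7.9]
gripper_width: 0.091
az 159.65 F [-6.9 -1.5  7.9] T [-0.371  1.613 -0.088] q [-0.837  0.63   0.093  1.746 -0.083  0.772  2.084] w 0.09099156039315229
time: 16.38
position: [0.442, 0.3969, 0.1809]
tcp_rot: [-0.397, 0.918, 0.001, -0.002]
contact_force: [-7.0, -2.2, 9.0]
gripper_width: 0.092
az 136.72 F [-7.  -2.2  9. ] T [-0.511  1.493 -0.052] q [-0.909  0.638  0.209  1.748 -0.181  0.777  1.776] w 0.09230062529288428
```

```bash
for i in 1; do :; done
python3 -m handwheel '[[[0,0,0,0,0,0.05],[0,0,0,0,0,0.1],[0,0,0,0,0,0.15],[0,0,0.1,0,0,0.2],[0,0,0.1,0,0,0.2]]]' | head -1
python3 -c "
from h import *
rep()"
python3 -m handwheel '[[[0,0,0,0,0,0.05],[0,0,0,0,0,0.1],[0,0,0,0,0,0.15],[0,0,0.1,0,0,0.2],[0,0,0.1,0,0,0.2]]]' | head -1
python3 -c "
from h import *
rep()"
python3 -m handwheel '[[[0,0,0,0,0,0.05],[0,0,0,0,0,0.1],[0,0,0,0,0,0.15],[0,0,0.1,0,0,0.2],[0,0,0.1,0,0,0.2]]]' | head -1
python3 -c "
from h import *
rep()"
```

```text
time: 16.8
az 125.28 F [-6.4 -2.5  8.7] T [-0.632  1.41   0.008] q [-0.944  0.644  0.266  1.749 -0.23   0.782  1.623] w 0.09537804542665934
time: 17.22
az 113.82 F [-6. -3.  9.] T [-0.681  1.378 -0.04 ] q [-0.979  0.651  0.324  1.751 -0.279  0.789  1.469] w 0.09174061111890196
time: 17.63
az 102.35 F [-5.6 -3.8  9.2] T [-0.765  1.366 -0.074] q [-1.013  0.66   0.382  1.752 -0.328  0.797  1.315] w 0.09237712121105277
```

```bash

python3 -m handwheel '[[[0,0,0,0,0,0.05],[0,0,0,0,0,0.1],[0,0,0,0,0,0.15],[0,0,0.1,0,0,0.15]]]' | head -1
python3 -c "
from h import *
rep()"
python3 -m handwheel '[[[0,0,0,0,0,0.05],[0,0,0,0,0,0.1],[0,0,0,0,0,0.15],[0,0,0.1,0,0,0.15]]]' | head -1
python3 -c "
from h import *
rep()"
```

```text
time: 17.97
az 94.03 F [-6.3 -3.9 11.1] T [-0.946  1.401  1.178] q [-1.039  0.667  0.424  1.752 -0.363  0.804  1.201] w 0.0910759606699754
time: 18.3
az 85.74 F [-6.2 -4.5 11.9] T [-1.117  1.388  2.535] q [-1.065  0.675  0.466  1.753 -0.398  0.813  1.089] w 0.09248177329742306
```

Seat felt: torque rises from about 0 to 1.2 and then 2.5 N m past az ≈ 101°. I look at the bar itself at the seat.

```bash
python3 - <<'E'
from h import *
a=grab('wrist');np.save('w4.npy',a,allow_pickle=True);b=grab('scene');P=cloud(a)
k=(P[...,2]>.17)&(P[...,2]<.195)&(np.hypot(P[...,0]-.4415,P[...,1]-.394)<.028)
v,u=np.nonzero(k);print(len(u),u.min(),u.max(),v.min(),v.max())
x=a['img'][180:384,150:354]
cv2.imwrite('pics/p5.png',np.hstack([cv2.resize(x,(560,560),interpolation=cv2.INTER_CUBIC)]))
E
```

```text
3597 212 302 230 318
```

View pics/p5.png

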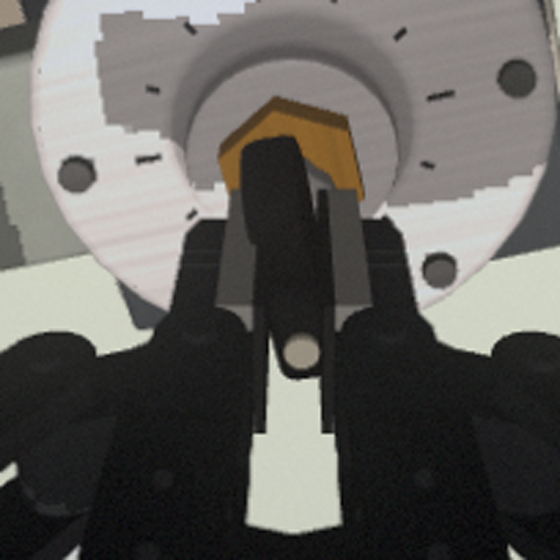

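The bar stands twisted about 10–15° between the pads, wound against the stop: the top end is at (270,145) and the dot at (300,350). I now measure its azimuth.

```bash
cat >> h.py <<'E'
def bar(a,z0=.180,z1=.195):
    P=cloud(a);k=(P[...,2]>z0)&(P[...,2]<z1)&(np.hypot(P[...,0]-.4415,P[...,1]-.394)<.026)
    n,l,st,_=cv2.connectedComponentsWithStats(k.astype(np.uint8));j=1+np.argmax(st[1:,4]);q=P[l==j]
    r=cv2.minAreaRect((q[:,:2]*1000).astype(np.float32));c=q[:,:2]-q[:,:2].mean(0);w,V=np.linalg.eigh(c.T@c)
    print(len(q),q.mean(0).round(4),r,'az',np.degrees(np.arctan2(V[1,1],V[0,1])).round(1)%180)
E
python3 - <<'E'
from h import *
for n in('w3.npy','w4.npy'):
    a=np.load(n,allow_pickle=True).item()
    for z in(.180,.183,.185): bar(a,z)
E
```

```text
961 [0.4418 0.3925 0.1844] ((441.8447570800781, 394.76702880859375), (9.084844589233398, 38.635807037353516), 2.6914925575256348) az 93.0
393 [0.4423 0.385  0.1851] ((442.28546142578125, 385.49853515625), (9.074129104614258, 16.096580505371094), 2.684318780899048) az 95.3
219 [0.4422 0.3856 0.1858] ((441.96527099609375, 385.1676330566406), (8.434612274169922, 12.172218322753906), 1.8826109170913696) az 101.8
2665 [0.4363 0.3957 0.1855] ((440.3041687011719, 394.1378173828125), (31.013641357421875, 30.468339920043945), 49.668601989746094) az 61.6
1964 [0.4369 0.3957 0.187 ] ((438.84661865234375, 397.44061279296875), (29.119375228881836, 28.355010986328125), 36.3544921875) az 76.3
443 [0.435  0.4071 0.1901] ((434.87786865234375, 407.38177490234375), (14.567710876464844, 4.27730131149292), 59.72826385498047) az 60.6
```

```bash
python3 - <<'E'
from h import *
a=np.load('w4.npy',allow_pickle=True).item()
f=204/560
def az(p,q):
    A,B=[world(a,150+x*f,180+y*f,.186) for x,y in(p,q)]
    d=B-A;return A.round(4),B.round(4),np.hypot(*d[:2]).round(4),np.degrees(np.arctan2(d[1],d[0])).round(1)
print('axis',az((271,140),(300,375)));print('left',az((245,160),(275,370)));print('right',az((302,150),(324,362)))
print('dot',world(a,150+300*f,180+351*f,.187))
a=np.load('w3.npy',allow_pickle=True).item();print(np.array(a['T']).round(3))
E
python3 -m handwheel '[[[0,0,0,0,0,-0.05],[0,0,0,0,0,-0.1],[0,0,0,0,0,-0.15],[0,0,0,0,0,-0.2],[0,0,0,0,0,-0.2]]]' | head -1
python3 -c "
from h import *
rep()"
python3 -m handwheel '[[[0,0,0,0,0,-0.05],[0,0,0,0,0,-0.1],[0,0,0,0,0,-0.15],[0,0,0,0,0,-0.2],[0,0,0,0,0,-0.2]]]' | head -1
python3 -c "
from h import *
rep()"
```

```text
axis (array([0.4144, 0.3947, 0.186 ]), array([0.4554, 0.3959, 0.186 ]), np.float64(0.041), np.float64(1.7))
left (array([0.4172, 0.3907, 0.186 ]), array([0.4541, 0.392 , 0.186 ]), np.float64(0.0369), np.float64(2.0))
right (array([0.4163, 0.399 , 0.186 ]), array([0.4532, 0.3998, 0.186 ]), np.float64(0.0369), np.float64(1.3))
dot [0.45002284 0.39628116 0.187     ]
[[-0.999  0.043  0.024  0.442]
 [-0.048 -0.947 -0.318  0.308]
 [ 0.009 -0.319  0.948  0.359]
 [ 0.     0.     0.     1.   ]]
time: 18.82
az 96.99 F [-6.7 -3.5 10.2] T [-0.908  1.373  0.59 ] q [-1.029  0.664  0.408  1.752 -0.351  0.801  1.242] w 0.09490954681999307
time: 19.23
az 108.32 F [-6.1 -2.4 10.2] T [-0.711  1.446  0.042] q [-0.995  0.655  0.351  1.751 -0.303  0.792  1.395] w 0.09281423167662047
```

```bash

python3 -m handwheel '[[[0,0,0,0,0,-0.06],[0,0,-0.1,0,0,-0.12],[0,0,-0.1,0,0,-0.18],[0,0,-0.2,0,0,-0.24],[0,0,-0.2,0,0,-0.3],[0,0,-0.2,0,0,-0.36],[0,0,-0.3,0,0,-0.42],[0,0,-0.3,0,0,-0.48],[0,0,-0.3,0,0,-0.54],[0,0,-0.4,0,0,-0.6],[0,0,-0.4,0,0,-0.66],[0,0,-0.4,0,0,-0.72]]]' | head -1
python3 -c "
from h import *
rep()"
python3 -m handwheel '[[[0,0,0,0,0,-0.06],[0,0,-0.1,0,0,-0.12],[0,0,-0.1,0,0,-0.18],[0,0,-0.2,0,0,-0.24],[0,0,-0.2,0,0,-0.3],[0,0,-0.2,0,0,-0.36],[0,0,-0.3,0,0,-0.42],[0,0,-0.3,0,0,-0.48],[0,0,-0.3,0,0,-0.54],[0,0,-0.4,0,0,-0.6],[0,0,-0.4,0,0,-0.66],[0,0,-0.4,0,0,-0.7]]]' | head -1
python3 -m handwheel '[[[0,0,0,0,0,0],[0,0,0,0,0,0],[0,0,0,0,0,0]]]'
python3 - <<'E'
from h import *
rep()
a=grab('wrist');np.save('w5.npy',a,allow_pickle=True);b=grab('top')
cv2.imwrite('pics/p6.png',np.hstack([cv2.resize(a['img'][180:384,150:354],(500,500),interpolation=cv2.INTER_CUBIC),cv2.resize(a['img'][:100,150:210+40],(300,300)).copy().repeat(1,0) if 0 else np.vstack([cv2.resize(a['img'][0:110,110:242],(300,250),interpolation=cv2.INTER_CUBIC),cv2.resize(b['img'][170:250,210:306],(300,250),interpolation=cv2.INTER_CUBIC)])]))
E
```

```text
time: 20.23
az 149.63 F [-7.3 -1.6 10.4] T [-0.465  1.691 -0.077] q [-0.868  0.633  0.143  1.747 -0.126  0.773  1.95 ] w 0.09570816234095522
time: 21.23
time: 21.48
position: [0.4411, 0.3972, 0.1815]
tcp_rot: [0.764, -0.645, -0.002, 0.002]
contact_force: [-8.5, -1.8, 10.6]
gripper_width: 0.092
az 189.61 F [-8.5 -1.8 10.6] T [-0.384  1.997  0.01 ] q [-0.742  0.628 -0.058  1.743  0.044  0.776  2.489] w 0.09201923387771144
```

View pics/p6.png

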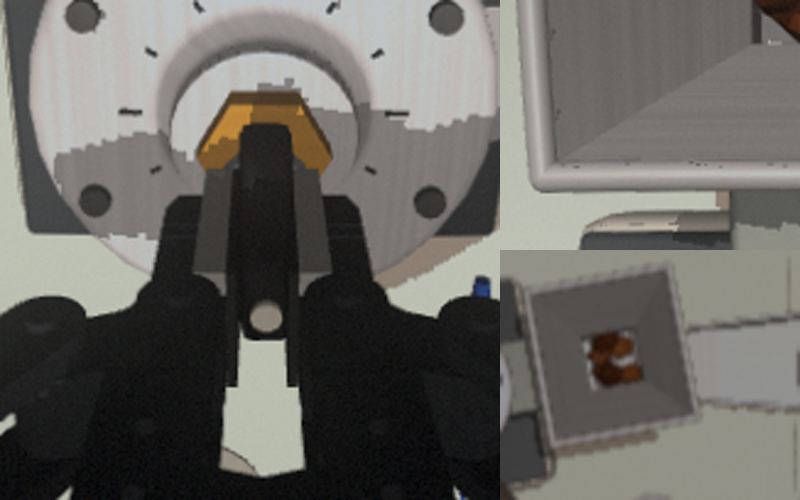

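The bar now sits square in the pads at az ≈ 99.6°, torque ≈ 0, and the scoop and hopper look unchanged. One last combined picture for the chunk count and strays, plus a check on the bar-angle method.

```bash
python3 - <<'E'
from h import *
a=np.load('w5.npy',allow_pickle=True).item();f=204/500
A,B=[world(a,150+x*f,180+y*f,.187) for x,y in((265,125),(267,338))];d=B-A;print(np.hypot(*d[:2]),np.degrees(np.arctan2(d[1],d[0])))
w2=np.load('w2.npy',allow_pickle=True).item()['img'];w3=np.load('w3.npy',allow_pickle=True).item()['img'];s=grab('scene')['img']
r=lambda x:cv2.resize(x,(400,300),interpolation=cv2.INTER_CUBIC)
h=w2[145:213,395:486]; 
cv2.imwrite('pics/p7.png',np.vstack([np.hstack([r(h),r(w3[0:60,180:260])]),np.hstack([r(s),r(s[130:310,140:380])])]))
rep()
E
```

```text
0.04161370927129319 100.17877856425513
az 189.61 F [-8.8 -2.  10.1] T [-0.447  2.     0.003] q [-0.742  0.628 -0.058  1.743  0.044  0.776  2.489] w 0.08894802950644506
```

View pics/p7.png

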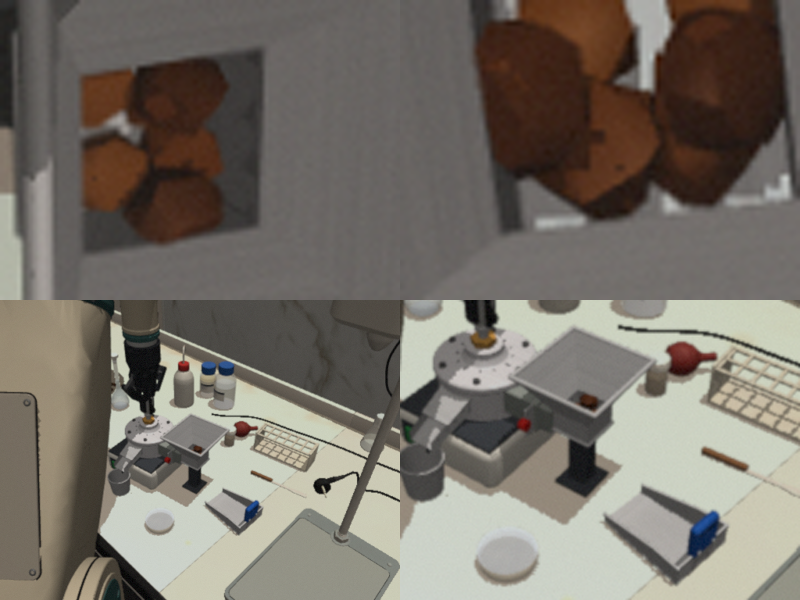

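The top-right panel shows six chunks in the throat (two dark ones on top of four lighter). There are no strays, the scoop stands empty, and the petri dish, jar and spatula are in place. Handing in.

```bash
python3 -c "
from cell import sign_off
print(sign_off())"
```

```text
the job is handed in; nothing more can be done
None
```

I tipped all six chunks into the hopper and stood the empty scoop back on the worktop. I then screwed the adjuster in to its stop and backed it off about a quarter turn. I handed in at about 21.5 s, still gripping the adjuster; no verdict came back.

**Last checks that agreed**
- Six chunks are in the hopper throat, counted in a wrist picture taken before the adjuster was turned. The later pictures still show chunks there, and none strayed.
- The scoop stands let go, with its grip top at z = 0.063. It is about 6 cm from where it started and turned about 84°.
- The petri dish, jar and spatula look undisturbed in the pictures; I did not measure them again.
- At the end the adjuster's bar was at azimuth 99.6° by the tool and 100.2° by the camera. It sat square in the pads, with about 0 N m on the screw axis.

**One check disagreed:** where exactly the seat is.
- **By torque:** the stop is first felt at bar azimuth about 11°, which puts the final back-off at about 89°.
- **By camera:** with 2.5 N m held against the stop, the bar was at about 2°, which would make it about 98°.
- I think the torque reading is right and the stop gives a little under load. Both are within the 15° allowed.

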